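Shut and latch the seed-bottle bay

TASK

The gate of the seed-bottle bay stands open. Lift the yellow latch bar by its black knob, swing the gate home against the catch's spring pad with the bar raised over the red tooth, and lower the bar so that it drops fully down behind the tooth and keeps the gate shut when you let go. Press no harder than the pad needs, and leave the bottles and other things where they stand.

Things in the scene. Friction and masses are not known exactly. Their poses are not given: they have to be found in the camera images.
- bay: Fixed open-topped wire pen for seed bottles, 360 wide (y) x 180 deep x 170 mm high at its two front posts. Origin on the table at the middle of its front opening; +x points into the pen, +y to the hinge side, z up. The blue gate hangs on a vertical hinge line at (0, +140 mm) in this frame; the catch stands at the other front post.
- catch_nominal (a point): Nominal rearmost (+x) point of the top rim of the catch's tooth; axes as bay. The tooth is a red upright round post, 16 mm in diameter, top 145 mm above the table, its axis 269 mm from the hinge line. The catch is bolted in a slotted rail: tooth and pad together sit up to 24 mm nearer or deeper along x; the true place is not tracked and must be felt. Nominally the bar's front face meets it at gate angle 0.
- pad_nominal (a point): Nominal front of the catch's pad, a black sprung post, 14 mm in diameter, 8.8 mm behind the tooth (shifted with it), 110 to 220 mm high. It yields along +x at 5 N/mm, 11 mm at most; nothing else stops the gate. The 10 mm bar fits behind the tooth when the pad is pushed in 1.2 mm (6 N); aim for 10 to 13 N. Over 18 N of the bar on pad and tooth in all spoils the catch (latched: 12 N).
- gate_hinge (a point): Point on the vertical hinge line of the gate, 135 mm above the table (pivot height of the bar); its frame turns with the gate: -y points along the gate from the hinge to its free edge, -x out of its front face. The blue gate is 12 mm thick, centred on the hinge line, reaches from 15 to 245 mm from it, and its top edge is 140 mm above the table.
- gate (a joint): Gate angle in rad, light hinge with slight friction. 0 is square across the front (free edge towards the bay's -y); it grows as the free edge swings out of the bay towards the bay's -x, up to 1.2; it can go to -0.15 inward. Starts between 0.45 and 0.9. Latched it lies between about -0.095 and +0.095, depending on the catch.
- lift (a joint): Lift angle of the latch bar about its pivot in rad: 0 is lowered (level, on the gate's stop), up to 0.26 lifted. The pivot is 60 mm from the hinge line along the gate, 135 mm above the table; its axis is square to the gate's face. The bar clears the tooth's top when lifted by 0.11 or more. It falls back by its weight (bar about 0.2 to 0.45 kg) where it does not rub on the pad.
- bar: Yellow latch bar on the gate's front face, 20 mm high and 10 mm thick; its mid-plane is 13 mm in front of the gate's mid-plane. Origin on its pivot; runs along its own -y to the tip 230 mm from the pivot, so that it reaches 45 mm past the gate's free edge. When the bar is lowered its underside is 125 mm above the table.
- knob (a point): Grip point on the axis of the bar's upright round black knob: neck 17 mm in diameter from 145 to 209 mm above the table (bar lowered), then a 25 mm wide head up to 217 mm. The point is 50 mm above the bar's middle line (185 mm above the table), 140 mm from the bar's pivot, 200 mm from the hinge line. Its frame is the bar's: x square to the gate, -y along the bar to its tip, z up.
- bottle_maize: Seed bottle, 58 mm diameter, 140 mm high, standing in the bay. Bystander; origin under its centre.
- bottle_beans: Seed bottle, 58 mm diameter, 140 mm high, green cap, standing in the bay. Bystander; origin under its centre.
- bottle_sorghum: Dark seed bottle, 58 mm diameter, 140 mm high, red cap, standing in the bay. Bystander; origin under its centre.
- bottle_outside: Large seed bottle, 72 mm diameter, 200 mm high, on the table to the left of the bay. Bystander; origin under its centre.
- jar: Jar, 72 mm diameter, 100 mm high, on the table to the right. Bystander; origin under its centre.
- weight: Brass balance weight, 38 mm diameter, 52 mm high, on the table left of the gate. Bystander; origin under its centre.
- scoop: Long-handled spoon lying on the table to the right. Bystander.

How it is judged:
By the outcome, as a careful person would: the job done as asked, in the order asked, and still so for the second after the job is handed in, with the robot touching nothing.
It also fails if it takes over 72 s, if anything falls off the work surface, if the arm or the gripper's body presses on something with over 40 N, if the wrist force passes 120 N, or if a joint passes its speed limit or range.

ROBOT

A 7-joint arm with a two-finger parallel gripper is mounted at the origin on the work surface. World frame = base frame: x ahead of the robot, y to its left, z up, the work surface at z = 0. Lengths are in m, angles in rad, forces in N, time in s.
With the tool pointing down it reaches from about 0.4 to 0.9 m from the base axis. Payload 5.6 kg.
Tool frame: the origin (TCP) lies midway between the tips of the shut fingers; the grasp point (between the pads) lies 19 mm behind it; z points along the fingers, y is the line along which they close (so a half turn about z gives the same grasp; the last joint's range is limited). The gripper opens to 92 mm and grips with 3 to 60 N. Pads are 20 mm wide; open, the fingers measure 128 mm over their backs; the gripper's body (75 mm by 189 mm) begins 69 mm behind the grasp point.
Start: joints at [-1.161, 0.468, -0.012, 1.603, 0.006, 1.071, -0.056], TCP at [0.284, 0.584, 0.215] pointing down, gripper open.
Joint ranges: [-2.53, 2.53], [-0.31, 2.02], [-1.57, 1.55], [0.28, 2.44], [-1.29, 4.43], [0.15, 1.84], [-2.92, 2.92]. Speed limits (rad/s): [2.57, 2.57, 3.14, 3.14, 3.14, 3.14, 3.14].

INTERFACE

Orientations are given as a unit quaternion [x, y, z, w].
In Python, from workcell import * gives the robot as it stands.
- The arm moves only by the shell command python3 -m handwheel 'ROWS'. ROWS is JSON, a list of rows, each a list of 7 numbers: the shift along the tool's x, y, z in units of 40 mm (1.0 is 40 mm), then the turn, a rotation vector about the tool's x, y, z in units of 5 degrees (1.0 is 5 degrees), then the opening, from -1 (shut) to 1 (fully open). In form: [[tx, ty, tz, rx, ry, rz, fingers], ...]. A call has 1 to 8 rows; each row shifts and turns the commanded pose from where the row before left it, along the tool's axes as they then stand; what a row does not reach is not made up. A row lasts 1/8 s, in which the tool goes at most 62.5 mm and 10.7 degrees, less where a joint would pass 70% of its speed; a pose out of reach is approached as far as the arm can. A call with a number of a shift or a turn outside -1 to 1 is refused whole. A call with a gripper value outside its range is refused whole. The fingers move at their own pace and stop on an object; the grip force is fixed at half the most. Time passes only in rows, so rows that do not move let the fingers close. It gives the time, the measured TCP pose, the force, the opening and the grip force at its end, in the units of the state.
- sense(): the state, without advancing time (a new reading comes with each control period).
- read_camera(name): name is "scene" or "top" or "wrist"; returns the picture (400x640x3 uint8, red, green, blue); there is no depth.
- camera_model(name): a dict with "fx", "fy", "cx", "cy" (pixels), "dist" ([k1, k2, p1, p2, k3] as OpenCV has them; the pictures are not rectified), "view" (4x4, takes a point from world to camera coordinates). Camera axes: x right, y down, z forward; pixel columns grow to the right and rows downward; lengths in m; the calibration is good to about 2 mm. A picture is of the moment at which its call begins: read the wrist's pose just before it. camera_model takes no time and is no camera call; for the wrist camera it gives the pose at the moment of the call.
- job_done(): hands the job in; it is judged then, once.
The state is a dict: "clock": time; "q": joint angles; "qd": joint speeds; "joint_torque": joint torques, N m; "tool_pos": TCP position; "tcp_rot": TCP orientation; "contact_force": force on the tool from outside, world axes, zero at the start; "torque": the same for the moment, N m; "opening": finger opening in m; "gripper_force": force on a finger pad.
Only numpy, scipy, OpenCV 4.12 (cv2) and the standard library are available. Lean on these libraries where they do the work, as an engineer would, in place of code of your own. Each camera call takes 0.05 s, during which the arm holds its last target. There are 200 camera calls.

## Working session

There is one attempt and no reset: what is moved stays moved. The work goes in short steps, Python scripts to look and compute and a shell command to move; the robot and the scene stay as the last step left them, time stands still between calls to the robot, and variables do not carry over. Pictures are saved under pics/ and viewed, at most 10 in all, crops included, and the job is handed in when it is done.

```bash
mkdir -p pics; ls; python3 - <<'E'
from workcell import *
import cv2
for n in ("scene","top"):
    cv2.imwrite(f"pics/{n}0.png",read_camera(n)[:,:,::-1])
    m=camera_model(n);print(n,m)
s=sense();print(s)
E
```

```text
pics
scene {'fx': 379.0395127025808, 'fy': 379.0395127025808, 'cx': 316.8735204714049, 'cy': 196.00827353667475, 'dist': array([0.00805358, 0.        , 0.        , 0.        , 0.        ]), 'view': array([[ 0.20391226,  0.97897107, -0.0059532 , -0.13823834],
       [ 0.66542697, -0.14305855, -0.73262623, -0.29288067],
       [-0.71807154,  0.14543005, -0.68060515,  1.46716997],
       [ 0.        ,  0.        ,  0.        ,  1.        ]])}
top {'fx': 520.2909339815282, 'fy': 520.2909339815282, 'cx': 319.0914717328191, 'cy': 194.24934088308987, 'dist': array([-0.16352333,  0.        ,  0.        ,  0.        ,  0.        ]), 'view': array([[ 0.01745624, -0.99983744,  0.00451278, -0.01956232],
       [-0.99635625, -0.01777197, -0.08341689,  0.6067021 ],
       [ 0.08348353, -0.00304019, -0.99650452,  1.77184945],
       [ 0.        ,  0.        ,  0.        ,  1.        ]])}
{'clock': 0.1, 'q': array([-1.16100155,  0.46830535, -0.01161328,  1.60350736,  0.0060431 ,
        1.07140999, -0.0562921 ]), 'qd': array([ 3.62228529e-04, -2.09419473e-03, -1.71744677e-05, -2.58665326e-03,
        6.05892748e-04, -1.87592391e-04,  4.86873986e-04]), 'joint_torque': array([ 6.79327877e-04, -5.21648455e+01, -1.25755509e-02, -2.44367713e+01,
       -5.67760190e-02,  1.41216401e-02,  6.22967627e-05]), 'tool_pos': array([0.28420129, 0.58399971, 0.2137351 ]), 'tcp_rot': array([ 2.24481240e-01,  9.74478084e-01, -7.91128041e-04, -1.06161081e-04]), 'contact_force': array([ 0.07930983, -0.40293352, -0.28629105]), 'torque': array([ 0.05638383, -0.00019844, -0.0220009 ]), 'gripper_force': 0.0, 'opening': 0.0919691207143216}
```

View pics/scene0.png

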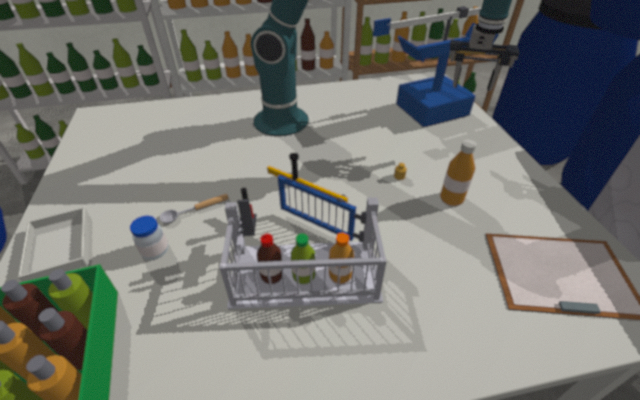

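View pics/top0.png

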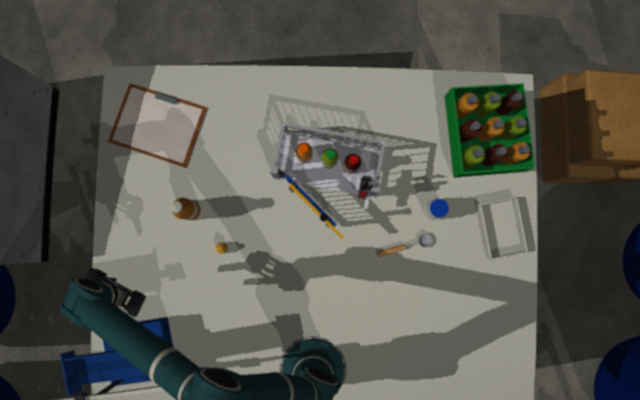

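The scene view shows the bay opening toward the robot with the gate swung out. The top view shows the bay around (275–385, 120–210), with the yellow bar running from (290,185) to (343,237). I'll enlarge both.

```bash
python3 - <<'E'
import cv2
a=cv2.imread("pics/top0.png")[110:250,255:405];cv2.imwrite("pics/topc.png",cv2.resize(a,None,fx=4,fy=4,interpolation=cv2.INTER_CUBIC))
a=cv2.imread("pics/scene0.png")[145:310,215:395];cv2.imwrite("pics/scenec.png",cv2.resize(a,None,fx=3.5,fy=3.5,interpolation=cv2.INTER_CUBIC))
E
```

```text
(no output)
```

View pics/topc.png

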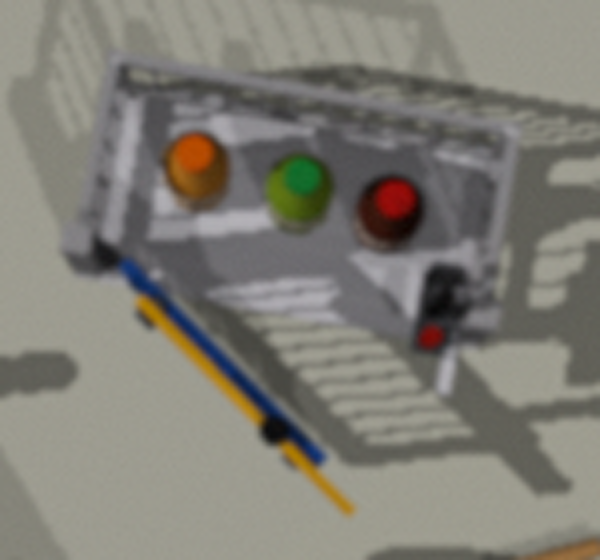

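View pics/scenec.png

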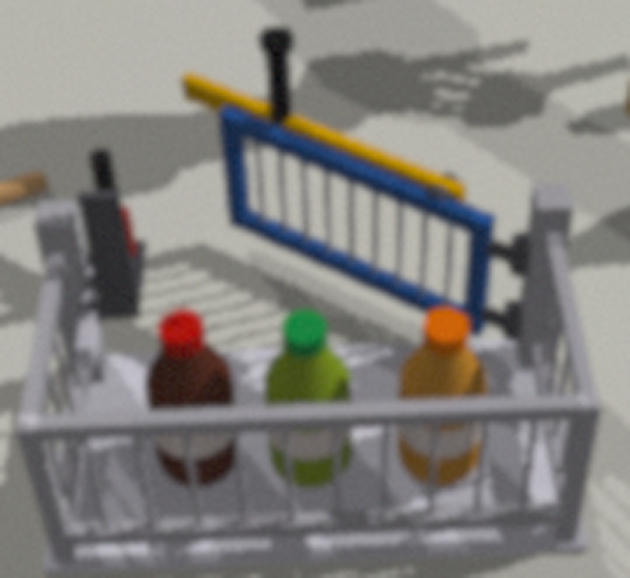

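The top crop shows gate top-edge ends at crop (123,263) and (322,460), bar tip at (350,512), knob head at (274,429), tooth top at (431,337), and rear rim from (115,58) to (515,130). In the scene crop, the knob head is at (277,40) and the bar tip at (190,83).

```bash
cat > h.py <<'E'
from workcell import *
import numpy as np, cv2
from scipy.spatial.transform import Rotation as R
def K(m): return np.array([[m['fx'],0,m['cx']],[0,m['fy'],m['cy']],[0,0,1.]])
def ray(m,p):
    u=cv2.undistortPoints(np.array([[p]],float),K(m),m['dist'])[0,0]
    V=m['view'];return -V[:3,:3].T@V[:3,3], V[:3,:3].T@np.array([u[0],u[1],1])
def at(m,p,z):
    c,d=ray(m,p);return c+d*(z-c[2])/d[2]
def st():
    s=sense();print('t%.2f'%s['clock'],'pos',s['tool_pos'].round(4),'F',s['contact_force'].round(1),'T',s['torque'].round(2),'op',round(s['opening'],4),'gf',round(s['gripper_force'],1));print(R.from_quat(s['tcp_rot']).as_matrix().round(3).tolist(),s['q'].round(2));return s
E
python3 - <<'E'
from h import *
m=camera_model('top');f=lambda x,y,z:at(m,(255+(x+.5)/4-.5,110+(y+.5)/4-.5),z)
g1=f(123,263,.14);g2=f(322,460,.14);tip=f(350,512,.145);kn=f(274,429,.217);to=f(431,337,.145);r1=f(115,58,.17);r2=f(515,130,.17)
print('gate',g1,g2,np.linalg.norm(g1-g2));u=(g2-g1)/np.linalg.norm(g2-g1)
print('gate dir deg',np.degrees(np.arctan2(u[1],u[0])))
h=g2-u*.245;print('hinge',h,'knob',kn,np.linalg.norm((kn-h)[:2]),'tip',tip,np.linalg.norm((tip-h)[:2]))
d=to-h;print('tooth',to,np.linalg.norm(d[:2]),np.degrees(np.arctan2(d[1],d[0])))
d=r2-r1;print('rim',r1,r2,np.linalg.norm(d),np.degrees(np.arctan2(d[1],d[0])))
m=camera_model('scene');f=lambda x,y,z:at(m,(215+(x+.5)/3.5-.5,145+(y+.5)/3.5-.5),z)
print('scene knob',f(277,40,.213),'tip',f(190,83,.135))
E
```

```text
gate [0.65685395 0.10196523 0.14      ] [ 0.50012744 -0.06184246  0.14      ] 0.22670720121062599
gate dir deg -133.73443935248164
hinge [0.66950007 0.11518272 0.14      ] knob [ 0.52132344 -0.0218879   0.217     ] 0.20185308620637912 tip [ 0.45869783 -0.08477307  0.145     ] 0.2905510316929713
tooth [ 0.60063758 -0.14819608  0.145     ] 0.2722323142646318 -104.6524347231392
rim [0.81954502 0.11063969 0.17      ] [ 0.76680333 -0.21228296  0.17      ] 0.3272013541163393 -99.27599206375754
scene knob [ 0.51968351 -0.02456229  0.213     ] tip [ 0.45670105 -0.08677019  0.135     ]
```

```bash
cat >> h.py <<'E'
def plan(P,yaw,n,grip,pos=None):
    """rows to TCP at P with tool y at world angle yaw (deg, any of mod 180 as given), tool down"""
    s=sense();M=R.from_quat(s['tcp_rot']);p=np.array(s['tool_pos']);P=np.array(P,float);p0=p.copy()
    y=M.as_matrix()[:,1];dy=(yaw-np.degrees(np.arctan2(y[1],y[0]))+180)%360-180
    ry=-dy/5;done=0;rows=[]
    for i in range(1,n+1):
        g=p0+(P-p0)*i/n; t=np.round(M.inv().apply(g-p)/.04,2); r=round(ry*i/n-done,2);done+=r
        p=p+M.apply(t)*.04; M=M*R.from_rotvec([0,0,np.radians(5*r)]); rows.append([*map(float,t),0,0,float(r),grip])
    for k in range(0,n,8): print(str(rows[k:k+8]).replace('0.0,','0,').replace(' ',''))
E
python3 -c "
from h import *
plan([.5205,-.023,.315],-43.7,24,1)"
```

```text
[[-0.5,-0.46,-0.1,0,0,0.9,1],[-0.53,-0.42,-0.11,0,0,0.9,1],[-0.56,-0.38,-0.1,0,0,0.89,1],[-0.6,-0.33,-0.11,0,0,0.9,1],[-0.61,-0.29,-0.1,0,0,0.9,1],[-0.64,-0.23,-0.11,0,0,0.9,1],[-0.65,-0.19,-0.1,0,0,0.9,1],[-0.67,-0.13,-0.11,0,0,0.89,1]]
[[-0.67,-0.08,-0.1,0,0,0.9,1],[-0.68,-0.03,-0.11,0,0,0.9,1],[-0.68,0.02,-0.1,0,0,0.9,1],[-0.67,0.08,-0.11,0,0,0.9,1],[-0.67,0.13,-0.1,0,0,0.89,1],[-0.65,0.18,-0.11,0,0,0.9,1],[-0.64,0.24,-0.1,0,0,0.9,1],[-0.62,0.28,-0.1,0,0,0.9,1]]
[[-0.59,0.33,-0.11,0,0,0.9,1],[-0.56,0.37,-0.1,0,0,0.89,1],[-0.54,0.42,-0.11,0,0,0.9,1],[-0.5,0.46,-0.1,0,0,0.9,1],[-0.46,0.5,-0.11,0,0,0.9,1],[-0.42,0.53,-0.1,0,0,0.9,1],[-0.38,0.56,-0.11,0,0,0.89,1],[-0.34,0.59,-0.1,0,0,0.9,1]]
```

```bash
python3 -m handwheel '[[-0.5,-0.46,-0.2,0,0,0.9,1],[-0.53,-0.42,-0.2,0,0,0.9,1],[-0.56,-0.38,-0.2,0,0,0.9,1],[-0.6,-0.33,-0.2,0,0,0.9,1],[-0.61,-0.29,-0.2,0,0,0.9,1],[-0.64,-0.23,-0.2,0,0,0.9,1],[-0.65,-0.19,-0.2,0,0,0.9,1],[-0.67,-0.13,-0.2,0,0,0.9,1]]'
python3 -m handwheel '[[-0.67,-0.08,-0.1,0,0,0.9,1],[-0.68,-0.03,-0.1,0,0,0.9,1],[-0.68,0.02,-0.1,0,0,0.9,1],[-0.67,0.08,-0.1,0,0,0.9,1],[-0.67,0.13,-0.1,0,0,0.9,1],[-0.65,0.18,-0.1,0,0,0.9,1],[-0.64,0.24,-0.1,0,0,0.9,1],[-0.62,0.28,-0.1,0,0,0.9,1]]'
python3 -m handwheel '[[-0.59,0.33,0,0,0,0.9,1],[-0.56,0.37,0,0,0,0.9,1],[-0.54,0.42,0,0,0,0.9,1],[-0.5,0.46,0,0,0,0.9,1],[-0.46,0.5,0,0,0,0.9,1],[-0.42,0.53,0,0,0,0.9,1],[-0.38,0.56,0,0,0,0.9,1],[-0.34,0.59,0,0,0,0.9,1]]'
python3 - <<'E'
from h import *
s=st();m=camera_model('wrist');a=read_camera('wrist')
cv2.imwrite('pics/w1.png',a[:,:,::-1]);np.save('w1.npy',m['view']);print(m)
p=m['view']@np.array([.5205,-.023,.217,1]);print(p, K(m)@(p[:3]/p[2]))
E
```

```text
clock: 1.1
tool_pos: [0.3638, 0.3803, 0.2792]
tcp_rot: [0.517, 0.856, 0.0, 0.0]
contact_force: [1.0, 0.1, 0.7]
opening: 0.0922
gripper_force: 0.0
clock: 2.1
tool_pos: [0.442, 0.1776, 0.3109]
tcp_rot: [0.756, 0.654, 0.0, 0.0]
contact_force: [0.7, 0.1, -1.2]
opening: 0.092
gripper_force: 0.0
clock: 3.1
tool_pos: [0.52, -0.0248, 0.3106]
tcp_rot: [0.921, 0.389, 0.0, 0.0]
contact_force: [-0.2, 0.7, 0.1]
opening: 0.0918
gripper_force: 0.0
t3.10 pos [ 0.52   -0.0248  0.3106] F [-0.2  0.7  0.1] T [-0.04  0.14  0.05] op 0.0918 gf 0.0
[[0.698, 0.716, 0.0], [0.716, -0.698, -0.0], [0.0, 0.0, -1.0]] [-0.56  0.16  0.62  1.83 -0.1   1.18 -0.68]
{'fx': 326.42999111235713, 'fy': 326.42999111235713, 'cx': 319.0814082443013, 'cy': 197.65660824047495, 'dist': array([-0.06616011,  0.        ,  0.        ,  0.        ,  0.        ]), 'view': array([[ 7.16435854e-01, -6.97652961e-01, -1.10735332e-04,
        -3.90446002e-01],
       [-6.77745434e-01, -6.96029987e-01,  2.37072530e-01,
         2.85837149e-01],
       [-1.65471427e-01, -1.69772210e-01, -9.71491947e-01,
         5.65141146e-01],
       [ 0.00000000e+00,  0.00000000e+00,  0.00000000e+00,
         1.00000000e+00]])}
[-1.51915116e-03  5.24079366e-04  2.72104276e-01  1.00000000e+00] [317.25895802 198.28532024   1.        ]
```

View pics/w1.png

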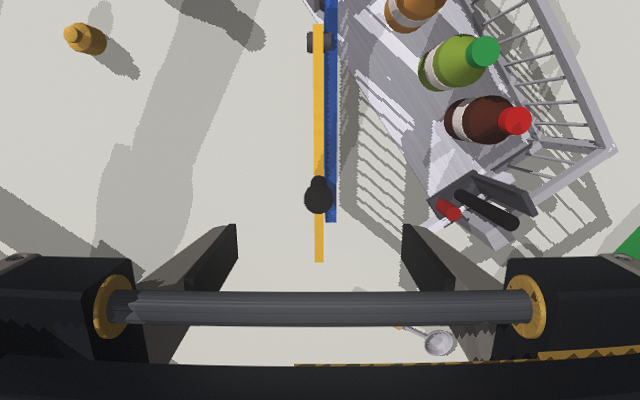

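The wrist view shows the knob head at (318,197), within 1 px of prediction, and the bar running vertically along column 319, so the tool is aligned with the gate. The red tooth is near (448,210). Next I'll locate the tooth top more closely and descend onto the knob.

```bash
python3 - <<'E'
from h import *
a=cv2.imread('pics/w1.png');m=camera_model('wrist');m['view']=np.load('w1.npy')
b=a[185:235,420:530];cv2.imwrite('pics/w1c.png',cv2.resize(b,None,fx=6,fy=6,interpolation=cv2.INTER_CUBIC))
for p in [(318,262),(318,197)]: print(p,at(m,p,.145 if p[1]>250 else .217))
plan([.5205,-.023,.166],-44,5,1)
E
```

```text
(318, 262) [ 0.45723086 -0.08840746  0.145     ]
(318, 197) [ 0.52171222 -0.02264181  0.217     ]
[[0.02,-0.02,0.72,0,0,-0.03,1],[0.02,-0.03,0.73,0,0,-0.02,1],[0.02,-0.02,0.72,0,0,-0.03,1],[0.02,-0.02,0.73,0,0,-0.02,1],[0.02,-0.03,0.72,0,0,-0.03,1]]
```

```bash
python3 -m handwheel '[[0,0,0.8,0,0,0,1],[0,0,0.8,0,0,0,1],[0,0,0.8,0,0,0,1],[0,0,0.8,0,0,0,1],[0,0,0.4,0,0,0,1]]'; python3 -m handwheel '[[0,0,0,0,0,0,-1],[0,0,0,0,0,0,-1],[0,0,0,0,0,0,-1],[0,0,0,0,0,0,-1],[0,0,0,0,0,0,-1]]'; python3 -c "
from h import *
st()"
```

```text
clock: 3.78
tool_pos: [0.5188, -0.0235, 0.165]
tcp_rot: [0.921, 0.391, -0.001, -0.0]
contact_force: [0.3, -0.6, -0.2]
opening: 0.092
gripper_force: 0.0
clock: 4.4
tool_pos: [0.5196, -0.0231, 0.167]
tcp_rot: [0.92, 0.391, 0.0, 0.0]
contact_force: [-0.3, -0.2, -0.4]
opening: 0.0439
gripper_force: 0.0
t4.40 pos [ 0.5196 -0.0231  0.167 ] F [-0.3 -0.2 -0.4] T [-0.01  0.1   0.02] op 0.0439 gf 0.0
[[0.694, 0.72, 0.001], [0.72, -0.694, 0.0], [0.001, 0.0, -1.0]] [-0.5   0.33  0.58  1.99 -0.23  0.88 -0.56]
```

View pics/w1c.png

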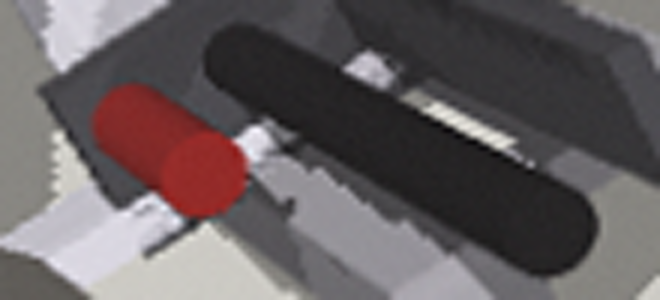

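The enlarged crop puts the tooth's top-face centre at crop (203,174) and the pad's top centre at about (550,228).

```bash
python3 - <<'E'
from h import *
m=camera_model('wrist');m['view']=np.load('w1.npy')
to=at(m,(453.4,213.6),.145)[:2];pa=at(m,(511.2,222.6),.22)[:2];print('tooth',to,'pad',pa,np.linalg.norm(pa-to),'bay x deg',np.degrees(np.arctan2(*(pa-to)[::-1])))
for k in ([.5215,-.0226],[.5205,-.023]):
  th=np.radians(-134);u=np.array([np.cos(th),np.sin(th)]);n=np.array([-u[1],u[0]])
  H=np.array(k)-.2*u+.013*n
  for t in (to,np.array([.6006,-.1482])):
    d=t-H;L=np.linalg.norm(d);a=np.degrees(np.arctan2(d[1],d[0]))+np.degrees(np.arcsin(.026/L));print('H',H,'L',L,'closed dir',a)
E
python3 -m handwheel '[[0,0,0,0,0,0,-1],[0,0,0,0,0,0,-1],[0,0,0,0,0,0,-1],[0,0,0,0,0,0,-1],[0,0,0,0,0,0,-1],[0,0,0,0,0,0,-1]]'; python3 -c "
from h import *
st()"
```

```text
tooth [ 0.60175438 -0.15076073] pad [ 0.62554042 -0.15435433] 0.024055972977248572 bay x deg -8.591273090233463
H [0.66978309 0.1122374 ] L 0.27165405116839536 closed dir -99.01042366476334
H [0.66978309 0.1122374 ] L 0.26946973878293606 closed dir -99.33974552407254
H [0.66878309 0.1118374 ] L 0.27101776248995246 closed dir -98.81399261187713
H [0.66878309 0.1118374 ] L 0.2688277962111619 closed dir -99.14238180853121
clock: 5.15
tool_pos: [0.5194, -0.0232, 0.1666]
tcp_rot: [0.92, 0.391, 0.0, 0.0]
contact_force: [-0.8, 0.2, 0.6]
opening: 0.0236
gripper_force: 30.0
t5.15 pos [ 0.5194 -0.0232  0.1666] F [-0.8  0.2  0.6] T [ 0.01  0.11 -0.01] op 0.0236 gf 30.0
[[0.694, 0.72, 0.0], [0.72, -0.694, -0.0], [0.0, 0.0, -1.0]] [-0.5   0.33  0.58  1.99 -0.23  0.88 -0.56]
```

```bash
cat >> h.py <<'E'
H=np.array([.669,.112])
def bar(th,a):
    t=np.radians(th);u=np.array([np.cos(t),np.sin(t),0]);n=np.array([-u[1],u[0],0])
    Rm=R.from_rotvec(-n*a)*R.from_matrix(np.c_[n,-u,[0,0,1]])
    return np.array([*H,.135])+.06*u-.013*n,Rm
def swing(path,grip=-1):
    """path: list of (th,a) waypoints, first = now. Nominal grasp: tool x=-u, TCP 31.5 mm over bar line, 140 out"""
    G=R.from_matrix(np.c_[[0,1,0],[1,0,0],[0,0,-1.]]); g=np.array([0,-.14,.0315])
    P=lambda w:(bar(*w)[0]+bar(*w)[1].apply(g),bar(*w)[1]*G)
    p,M=P(path[0]);rows=[]
    for w in path[1:]:
        q,N=P(w);t=np.round(M.inv().apply(q-p)/.04,2);r=np.round(np.degrees((M.inv()*N).as_rotvec())/5,2)
        p=p+M.apply(t)*.04;M=M*R.from_rotvec(np.radians(5*r));rows.append([*map(float,t),*map(float,r),grip])
    for k in range(0,len(rows),8): print(str(rows[k:k+8]).replace('0.0,','0,').replace(' ',''))
    return p,M
E
python3 - <<'E'
from h import *
L=lambda n,a,b:[tuple(x) for x in np.linspace(a,b,n+1)]
print(swing(L(6,(-133.9,0),(-133.9,.17)))[0])
print(swing(L(16,(-133.9,.17),(-103,.17)))[0])
E
```

```text
[[0.02,-0,-0.1,0,-0.32,-0,-1],[0.03,-0,-0.1,0,-0.33,0,-1],[0.02,-0,-0.1,-0,-0.32,-0,-1],[0.03,-0,-0.1,-0,-0.33,-0,-1],[0.02,-0,-0.09,-0,-0.32,-0,-1],[0.02,-0,-0.1,-0,-0.33,-0,-1]]
[ 0.5259648  -0.01788742  0.18963104]
[[-0.01,0.16,0,-0.07,0,-0.38,-1],[-0.01,0.17,0,-0.06,0,-0.38,-1],[-0,0.16,0,-0.07,0,-0.38,-1],[-0.01,0.16,0.01,-0.06,0,-0.38,-1],[-0.01,0.16,-0,-0.07,0,-0.38,-1],[-0.01,0.16,-0,-0.06,0,-0.38,-1],[-0.01,0.17,-0,-0.07,0,-0.38,-1],[-0,0.16,0,-0.06,0,-0.39,-1]]
[[-0.01,0.16,0,-0.07,0,-0.38,-1],[-0.01,0.16,0,-0.06,0,-0.38,-1],[-0.01,0.17,0.01,-0.07,0,-0.38,-1],[-0.01,0.16,-0,-0.06,0,-0.38,-1],[-0.01,0.16,-0,-0.07,0,-0.38,-1],[-0,0.17,-0,-0.06,0,-0.38,-1],[-0.01,0.16,0,-0.07,-0,-0.38,-1],[-0.01,0.16,0,-0.07,-0,-0.38,-1]]
[ 0.61299845 -0.07279487  0.18982158]
```

```bash
python3 -m handwheel '[[0.02,0,-0.1,0,-0.32,0,-1],[0.03,0,-0.1,0,-0.33,0,-1],[0.02,0,-0.1,0,-0.32,0,-1],[0.03,0,-0.1,0,-0.33,0,-1],[0.02,0,-0.09,0,-0.32,0,-1],[0.02,0,-0.1,0,-0.33,0,-1],[0,0,0,0,0,0,-1]]'; python3 - <<'E'
from h import *
st();cv2.imwrite('pics/w2.png',read_camera('wrist')[:,:,::-1])
E
```

```text
clock: 6.02
tool_pos: [0.5245, -0.0179, 0.1899]
tcp_rot: [0.917, 0.39, -0.079, 0.034]
contact_force: [-0.6, -0.7, -1.4]
opening: 0.0238
gripper_force: 30.0
t6.03 pos [ 0.5245 -0.0179  0.1899] F [-0.6 -0.7 -1.4] T [ 0.02  0.13 -0.01] op 0.0238 gf 30.0
[[0.683, 0.72, -0.118], [0.71, -0.694, -0.123], [-0.171, 0.0, -0.985]] [-0.58  0.39  0.61  1.88 -0.11  1.06 -0.7 ]
```

View pics/w2.png

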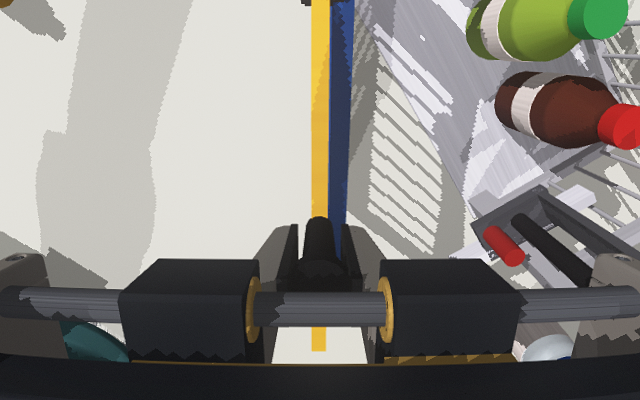

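The knob sits between the fingers. The bar is parallel to the tool while the gate's edge now diverges from it, and the wrist carries weight, so the bar is lifted. Swinging the gate now.

```bash
python3 -m handwheel '[[-0.01,0.16,0,-0.07,0,-0.38,-1],[-0.01,0.17,0,-0.06,0,-0.38,-1],[0,0.16,0,-0.07,0,-0.38,-1],[-0.01,0.16,0.01,-0.06,0,-0.38,-1],[-0.01,0.16,0,-0.07,0,-0.38,-1],[-0.01,0.16,0,-0.06,0,-0.38,-1],[-0.01,0.17,0,-0.07,0,-0.38,-1],[0,0.16,0,-0.06,0,-0.39,-1]]'
python3 -m handwheel '[[-0.01,0.16,0,-0.07,0,-0.38,-1],[-0.01,0.16,0,-0.06,0,-0.38,-1],[-0.01,0.17,0.01,-0.07,0,-0.38,-1],[-0.01,0.16,0,-0.06,0,-0.38,-1],[-0.01,0.16,0,-0.07,0,-0.38,-1],[0,0.17,0,-0.06,0,-0.38,-1],[-0.01,0.16,0,-0.07,0,-0.38,-1],[0,0,0,0,0,0,-1]]'; python3 - <<'E'
from h import *
s=st()
k=s['tool_pos']+R.from_quat(s['tcp_rot']).apply([0,0,-.019])
print(k)
p,M=bar(-104.9,.17);print('pred knob',p+M.apply([0,-.14,.0505]))
d=k[:2]-H;print(np.linalg.norm(d))
E
```

```text
clock: 7.08
tool_pos: [0.5644, -0.0518, 0.1898]
tcp_rot: [0.856, 0.511, -0.073, 0.044]
contact_force: [-1.1, -0.9, -1.4]
opening: 0.0237
gripper_force: 30.0
clock: 8.07
tool_pos: [0.6058, -0.0715, 0.1899]
tcp_rot: [0.79, 0.607, -0.067, 0.052]
contact_force: [-0.5, -2.8, 0.1]
opening: 0.0236
gripper_force: 30.0
t8.07 pos [ 0.6058 -0.0715  0.1899] F [-0.5 -2.8  0.1] T [-0.53  0.25 -0.02] op 0.0236 gf 30.0
[[0.255, 0.966, -0.043], [0.952, -0.258, -0.164], [-0.17, 0.001, -0.986]] [-0.4   0.48  0.51  1.73 -0.07  1.02 -0.16]
[ 0.60658054 -0.06839701  0.20863917]
pred knob [ 0.60772635 -0.06772578  0.20845756]
0.1908907335741979
```

```bash
python3 -m handwheel '[[0,0.04,0,-0.02,0,-0.1,-1],[0,0.04,0,-0.02,0,-0.1,-1],[-0.01,0.04,0,-0.02,0,-0.1,-1],[0,0.04,0,-0.02,0,-0.1,-1],[0,0.04,0,-0.02,0,-0.1,-1],[0,0.04,0,-0.02,0,-0.1,-1],[-0.01,0.04,0,-0.02,0,-0.1,-1],[0,0,0,0,0,0,-1]]'
cat >> h.py <<'E'
def fn():
    s=sense();M=R.from_quat(s['tcp_rot']).as_matrix();y=M[:,1];k=s['tool_pos']-.019*M[:,2]
    th=np.arctan2(*(k[:2]-H)[::-1]);
    print('Ftool',(M.T@s['contact_force']).round(1),'tool yaw',round(np.degrees(np.arctan2(y[1],y[0]))-90,2),'knob-based th',round(np.degrees(th)+np.degrees(np.arcsin(.013/np.linalg.norm(k[:2]-H))),2),'k',k.round(4),'T',s['torque'].round(2))
E
python3 -c "
from h import *
fn()"
```

```text
clock: 9.07
tool_pos: [0.6162, -0.0746, 0.19]
tcp_rot: [0.771, 0.631, -0.065, 0.055]
contact_force: [-1.0, -4.8, 1.8]
opening: 0.0239
gripper_force: 30.0
Ftool [-5.1  0.  -0.9] tool yaw -101.4 knob-based th -101.98 k [ 0.6168 -0.0714  0.2087] T [-0.87  0.27 -0.03]
```

```bash
python3 -m handwheel '[[-0.02,0.02,0,-0.01,0,-0.05,-1],[-0.02,0.02,0,-0.01,0,-0.05,-1],[-0.01,0.02,0,-0.01,0,-0.05,-1],[0,0.02,0,-0.01,0,-0.05,-1],[0,0,0,0,0,0,-1]]' | grep force; python3 -c "
from h import *
fn()"
python3 -m handwheel '[[0,0.02,0,-0.01,0,-0.05,-1],[0,0.02,0,-0.01,0,-0.05,-1],[0,0,0,0,0,0,-1]]' | grep force; python3 -c "
from h import *
fn()"
```

```text
contact_force: [2.0, 1.8, -4.9]
gripper_force: 30.0
Ftool [3.  1.7 4.4] tool yaw -100.32 knob-based th -101.15 k [ 0.6194 -0.0724  0.2085] T [ 0.53 -0.13 -0.02]
contact_force: [2.0, 4.0, -6.1]
gripper_force: 30.0
Ftool [5.2 1.3 5.3] tool yaw -99.83 knob-based th -100.69 k [ 0.6209 -0.0729  0.2086] T [ 1.08 -0.25 -0.07]
```

```bash
for i in 1; do python3 -m handwheel '[[0.02,0.02,0,-0.01,0,-0.05,-1],[0.01,0.02,0,-0.01,0,-0.05,-1],[0,0,0,0,0,0,-1]]' | grep contact; done; python3 -c "
from h import *
fn()"
python3 -m handwheel '[[0,0.02,0,-0.01,0,-0.05,-1],[0,0,0,0,0,0,-1]]' | grep contact; python3 -c "
from h import *
fn()"
python3 -m handwheel '[[0,0.02,0,-0.01,0,-0.05,-1],[0,0,0,0,0,0,-1]]' | grep contact; python3 -c "
from h import *
fn()"
```

```text
contact_force: [1.0, 3.2, -5.7]
Ftool [4.2 0.4 5.1] tool yaw -99.37 knob-based th -100.17 k [ 0.6226 -0.0732  0.2088] T [ 0.87 -0.16 -0.05]
contact_force: [1.2, 2.7, -4.6]
Ftool [3.6 0.7 4.1] tool yaw -99.11 knob-based th -99.93 k [ 0.6233 -0.0733  0.2088] T [ 0.78 -0.09 -0.02]
contact_force: [1.9, 1.8, -5.2]
Ftool [2.9 1.5 4.7] tool yaw -98.86 knob-based th -99.69 k [ 0.6241 -0.0735  0.2088] T [ 0.75 -0.08 -0.03]
```

```bash
for i in 1; do python3 -m handwheel '[[0,0.02,0,-0.01,0,-0.05,-1],[0,0,0,0,0,0,-1]]' | grep contact;  python3 -c "
from h import *
fn()"
python3 -m handwheel '[[0,0.02,0,-0.01,0,-0.05,-1],[0,0,0,0,0,0,-1]]' | grep contact; python3 -c "
from h import *
fn()"
done
```

```text
contact_force: [0.9, 2.0, -4.4]
Ftool [2.8 0.5 4. ] tool yaw -98.61 knob-based th -99.46 k [ 0.6249 -0.0737  0.2088] T [ 0.67 -0.13 -0.04]
contact_force: [0.8, 1.9, -5.1]
Ftool [2.8 0.5 4.7] tool yaw -98.36 knob-based th -99.25 k [ 0.6256 -0.0738  0.2088] T [ 0.67 -0.03 -0.05]
```

```bash
python3 -m handwheel '[[0,0.02,0,-0.01,0,-0.05,-1],[0,0,0,0,0,0,-1]]' | grep contact;  python3 -c "
from h import *
fn()"
```

```text
contact_force: [-1.7, 1.2, -2.5]
Ftool [ 1.3 -1.9  2.3] tool yaw -98.12 knob-based th -99.15 k [ 0.6259 -0.0739  0.2088] T [ 0.58  0.52 -0.22]
```

```bash
python3 -m handwheel '[[0,0.02,0,0,0,-0.03,-1],[0,0.01,0,0,0,0,-1],[0,0,0,0,0,0,-1]]' | grep contact;  python3 -c "
from h import *
fn()"
python3 -m handwheel '[[0,0.02,0,0,0,0,-1],[0,0,0,0,0,0,-1]]' | grep contact;  python3 -c "
from h import *
fn()"
```

```text
contact_force: [-5.5, 2.6, -0.6]
Ftool [ 1.9 -5.8  0.3] tool yaw -97.99 knob-based th -99.02 k [ 0.6263 -0.074   0.2088] T [ 0.63  1.19 -0.35]
contact_force: [-7.7, 3.0, 1.7]
Ftool [ 1.6 -8.  -2. ] tool yaw -98.0 knob-based th -98.96 k [ 0.6265 -0.074   0.2087] T [ 0.65  1.5  -0.39]
```

```bash
python3 -m handwheel '[[0,0.02,0,0,0,0,-1],[0,0.02,0,0,0,0,-1],[0,0.01,0,0,0,0,-1],[0,0,0,0,0,0,-1]]' | grep contact;  python3 -c "
from h import *
fn()"
```

```text
contact_force: [-12.5, 4.8, 4.1]
Ftool [  2.3 -13.1  -4.5] tool yaw -98.02 knob-based th -98.8 k [ 0.627  -0.0742  0.2086] T [ 0.76  2.46 -0.52]
```

```bash
python3 -m handwheel '[[0,0.02,0,0,0,0,-1],[0,0,0,0,0,0,-1]]' | grep contact;  python3 - <<'E'
from h import *
fn();st()
L=lambda n,a,b:[tuple(x) for x in np.linspace(a,b,n+1)]
print(swing(L(8,(-98.8,.17),(-98.8,.0)))[0])
E
```

```text
contact_force: [-14.7, 4.2, 6.0]
Ftool [  1.  -15.2  -6.2] tool yaw -98.04 knob-based th -98.75 k [ 0.6272 -0.0743  0.2086] T [ 0.75  2.8  -0.61]
t13.07 pos [ 0.6266 -0.0774  0.1899] F [-14.7   4.2   6. ] T [ 0.75  2.8  -0.61] op 0.0237 gf 30.0
[[0.137, 0.99, -0.03], [0.976, -0.14, -0.167], [-0.17, -0.006, -0.985]] [-0.37  0.5   0.48  1.69 -0.06  1.02 -0.04]
[[-0.02,-0,0.07,0,0.24,0,-1],[-0.01,-0,0.08,0,0.25,0,-1],[-0.02,-0,0.07,0,0.24,-0,-1],[-0.01,-0,0.08,0,0.24,0,-1],[-0.02,-0,0.07,-0,0.25,0,-1],[-0.02,-0,0.08,-0,0.24,0,-1],[-0.01,-0,0.07,-0,0.24,0,-1],[-0.02,-0,0.08,-0,0.25,0,-1]]
[ 0.62554103 -0.08375267  0.16635997]
```

```bash
python3 -m handwheel '[[-0.02,0,0.07,0,0.24,0,-1],[-0.01,0,0.08,0,0.25,0,-1],[-0.02,0,0.07,0,0.24,0,-1],[0,0,0,0,0,0,-1]]' | grep contact;  python3 -c "
from h import *
fn()"
python3 -m handwheel '[[-0.01,0,0.08,0,0.24,0,-1],[0,0,0,0,0,0,-1]]' | grep contact;  python3 -c "
from h import *
fn()"
```

```text
contact_force: [-14.4, 4.1, 3.8]
Ftool [  1.6 -14.8  -3.9] tool yaw -98.03 knob-based th -98.78 k [ 0.6264 -0.0787  0.2   ] T [ 0.8   2.72 -0.41]
contact_force: [-14.7, 3.5, 5.4]
Ftool [  0.9 -15.1  -5.4] tool yaw -98.03 knob-based th -98.76 k [ 0.6262 -0.0802  0.1971] T [ 0.64  2.82 -0.34]
```

```bash
python3 -m handwheel '[[-0.02,0,0.07,0,0.25,0,-1],[0,0,0,0,0,0,-1]]' | grep contact;  python3 -c "
from h import *
fn()"
python3 -m handwheel '[[-0.02,0,0.08,0,0.24,0,-1],[0,0,0,0,0,0,-1]]' | grep contact;  python3 -c "
from h import *
fn()"
```

```text
contact_force: [-14.7, 4.9, 5.9]
Ftool [  2.4 -15.2  -5.9] tool yaw -98.01 knob-based th -98.76 k [ 0.6261 -0.0813  0.1944] T [ 0.78  2.82 -0.22]
contact_force: [-14.5, 4.0, 4.8]
Ftool [  1.7 -14.9  -4.8] tool yaw -98.0 knob-based th -98.76 k [ 0.6259 -0.0827  0.1912] T [ 0.75  2.77 -0.18]
```

```bash
python3 -m handwheel '[[-0.01,0,0.07,0,0.24,0,-1],[-0.02,0,0.08,0,0.25,0,-1],[0,0,0,0,0,0,-1]]' | grep contact;  python3 -c "
from h import *
fn();st()
cv2.imwrite('pics/w3.png',read_camera('wrist')[:,:,::-1])"
```

```text
contact_force: [-14.6, 3.8, 5.4]
Ftool [  1.8 -15.   -5.3] tool yaw -97.98 knob-based th -98.72 k [ 0.6257 -0.0848  0.1855] T [ 0.76  2.83 -0.09]
t14.70 pos [ 0.6255 -0.0848  0.1665] F [-14.6   3.8   5.4] T [ 0.76  2.83 -0.09] op 0.0236 gf 30.0
[[0.139, 0.99, -0.006], [0.99, -0.139, 0.002], [0.001, -0.007, -1.0]] [-0.21  0.51  0.4   1.71 -0.23  0.98  0.13]
```

View pics/w3.png

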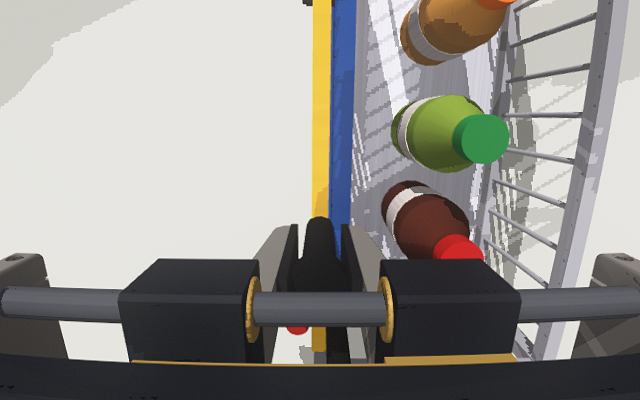

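The bar lies inside the red tooth (298,328) with the black pad to its right (340,355), and it is down level. Next, seat it gently and relax the push.

```bash
python3 -m handwheel '[[0,0,0.01,0,0,0,-1],[0,0,0.01,0,0,0,-1],[0,0,0,0,0,0,-1]]' | grep contact;  python3 -c "
from h import *
fn()"
python3 -m handwheel '[[0,-0.02,0,0,0,0,-1],[0,-0.02,0,0,0,0,-1],[0,-0.02,0,0,0,0,-1],[0,0,0,0,0,0,-1]]' | grep contact;  python3 -c "
from h import *
fn()"
```

```text
contact_force: [-15.9, 3.6, 10.4]
Ftool [  1.4 -16.3 -10.3] tool yaw -97.95 knob-based th -98.67 k [ 0.6258 -0.0849  0.1854] T [ 0.75  3.15 -0.08]
contact_force: [-9.5, 3.0, 6.4]
Ftool [ 1.7 -9.8 -6.4] tool yaw -97.95 knob-based th -98.88 k [ 0.6251 -0.0847  0.1855] T [ 0.59  2.03 -0.06]
```

```bash
python3 -m handwheel '[[0,-0.02,0,0,0,0,-1],[0,-0.02,0,0,0,0,-1],[0,-0.01,0,0,0,0,-1],[0,0,0,0,0,0,-1]]' | grep contact;  python3 -c "
from h import *
fn()"
python3 -m handwheel '[[0,-0.01,0,0,0,0,-1],[0,0,0,0,0,0,-1]]' | grep contact;  python3 -c "
from h import *
fn()"
```

```text
contact_force: [-5.1, 2.4, 2.8]
Ftool [ 1.7 -5.4 -2.8] tool yaw -97.95 knob-based th -99.01 k [ 0.6247 -0.0846  0.1856] T [ 0.47  1.14 -0.12]
contact_force: [-4.2, 3.0, 3.7]
Ftool [ 2.4 -4.6 -3.7] tool yaw -97.95 knob-based th -99.02 k [ 0.6246 -0.0846  0.1856] T [ 0.38  1.08 -0.15]
```

```bash
python3 -m handwheel '[[0,-0.02,0,0,0,0,-1],[0,-0.01,0,0,0,0,-1],[0,0,0,0,0,0,-1]]' | grep contact;  python3 -c "
from h import *
fn()"
```

```text
contact_force: [-0.3, 1.1, 4.1]
Ftool [ 1.  -0.4 -4.1] tool yaw -97.96 knob-based th -99.02 k [ 0.6246 -0.0846  0.1856] T [ 0.18  0.26 -0.08]
```

The knob stays put as the push drops to zero, so the tooth is holding the gate. Releasing and rising clear.

```bash
python3 -m handwheel '[[0,0,0,0,0,0,1],[0,0,0,0,0,0,1],[0,0,0,0,0,0,1],[0,0,0,0,0,0,1],[0,0,0,0,0,0,1],[0,0,0,0,0,0,1],[0,0,0,0,0,0,1]]'|grep -E "op|cont"; python3 -m handwheel '[[0,0,-0.5,0,0,0,1],[0,0,-0.8,0,0,0,1],[0,0,-0.8,0,0,0,1],[0,0,-0.8,0,0,0,1],[0,0,-0.8,0,0,0,1],[0,0,0,0,0,0,1]]'; python3 - <<'E'
from h import *
st();a=read_camera('wrist')[:,:,::-1];b=read_camera('scene')[145:310,215:395,::-1]
c=cv2.resize(a,(480,300));d=cv2.resize(b,(320,300),interpolation=cv2.INTER_CUBIC)
cv2.imwrite('pics/end.png',np.hstack([c,d]))
E
```

```text
contact_force: [-0.5, 0.1, -0.0]
opening: 0.0908
clock: 18.38
tool_pos: [0.6249, -0.0846, 0.3181]
tcp_rot: [0.754, 0.656, 0.003, 0.003]
contact_force: [0.1, -0.2, -1.1]
opening: 0.0919
gripper_force: 0.0
t18.38 pos [ 0.6249 -0.0846  0.3181] F [ 0.1 -0.2 -1.1] T [-0.05  0.05 -0.01] op 0.0919 gf 0.0
[[0.139, 0.99, 0.01], [0.99, -0.139, -0.001], [0.001, 0.01, -1.0]] [-0.25  0.36  0.44  1.56 -0.16  1.25  0.08]
```

View pics/end.png

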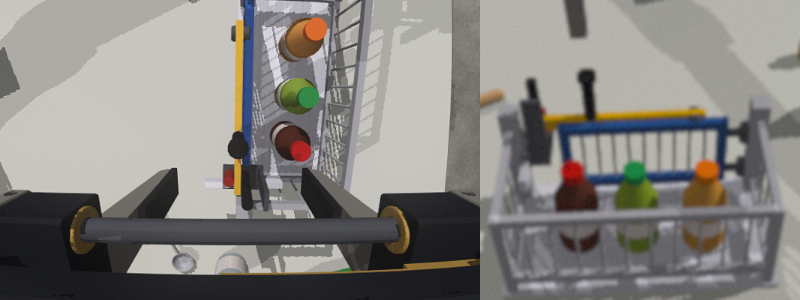

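The final view shows the gate shut, the bar level between the red tooth (229,177) and the pad (246,190), the bottles standing and the gripper clear.

```bash
python3 -c "
from workcell import *
print(job_done())"
```

```text
the job is handed in; nothing more can be done
None
```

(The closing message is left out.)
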